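# Draw out the drying tray with the pull hook

### The arm

A 6-joint arm with a two-finger parallel gripper is mounted at the origin on the work surface. World frame = base frame: x ahead of the robot, y to its left, z up, the work surface at z = 0. Lengths are in m, angles in rad, forces in N, time in s.
With the tool pointing down it reaches from about 0.2 to 0.875 m from the base axis. Payload 3.4 kg.
Tool frame: the origin (TCP) lies midway between the tips of the shut fingers; the grasp point (between the pads) lies 19 mm behind it; y points along the fingers, x is the direction in which the jaws open and shut, and the axes are right-handed (so a half turn about y gives the same grasp; the last joint's range is limited). The gripper opens to 94 mm and grips with 3 to 60 N. Pads are 16 mm wide; open, the fingers measure 119 mm over their backs; the gripper's body (75 mm by 177 mm) begins 78 mm behind the grasp point.
Start: joints at [0.996, 0.276, 1.505, -0, 1.361, -0.121], TCP at [0.252, 0.517, 0.205] pointing down, gripper open.
Joint ranges: [-2.89, 2.89], [-0.75, 2.08], [0.22, 2.7], [-1.18, 4.32], [0.11, 2.71], [-2.7, 2.7]. Speed limits (rad/s): [2.57, 2.57, 3.14, 3.14, 3.14, 3.14].

### API

Orientations are given as a unit quaternion [x, y, z, w].
In Python, from cell import * gives the robot as it stands.
- The arm moves only by the shell command python3 -m pendant 'ROWS' [FORCE]. ROWS is JSON, a list of rows, each a list of 3 entries, a list of its own where there are three numbers: the shift along the tool's x, y, z in m, then the turn, a rotation vector about the tool's x, y, z in rad, then the opening, from -1 (shut) to 1 (fully open). In form: [[[x, y, z], [wx, wy, wz], claw], ...]. A call has 1 to 20 rows; each row shifts and turns the commanded pose from where the row before left it, along the tool's axes as they then stand; what a row does not reach is not made up. A row lasts 1/12 s, in which the tool goes at most 41.7 mm and 7.16 degrees, less where a joint would pass 70% of its speed; a pose out of reach is approached as far as the arm can. A call is refused whole if a number of a shift passes 0.0417 or a number of a turn 0.125, either way. A call with a gripper value outside its range is refused whole. The fingers move at their own pace and stop on an object; FORCE is the grip in N (left out, the last holds). Time passes only in rows, so rows that do not move let the fingers close. It gives the time, the measured TCP pose, the force and the opening at its end, in the units of the state.
- observe(): the state, without advancing time (a new reading comes with each control period).
- capture(name): name is "side" or "top" or "wrist"; returns a dict with "image" (384x512x3 uint8, red, green, blue), "mtx" (3x3 intrinsics, pixels), "cam_to_world" (4x4, takes a point from camera to world coordinates); the wrist camera has in their place "tool_from_camera" (4x4, takes a point from camera to tool coordinates, whose origin is the TCP and whose axes are the tool frame's). Camera axes: x right, y down, z forward; pixel columns grow to the right and rows downward; lengths in m; the calibration is good to about 2 mm. A picture is of the moment at which its call begins: read the wrist's pose just before it. There is no depth.
- sign_off(): hands the job in, once; it reports no verdict.
The state is a dict: "clock": time; "qpos": joint angles; "joint_velocities": joint speeds; "joint_torque": joint torques, N m; "tool_pos": TCP position; "ee_rot": TCP orientation; "wrist_force": force on the tool from outside, world axes, zero at the start; "torque": the same for the moment, N m; "gripper_width": opening from 0.0 (shut) to 1.0 (fully open).
Only numpy, scipy, OpenCV 4.12 (cv2) and the standard library are available. Lean on these libraries where they do the work, as an engineer would, in place of code of your own. Each camera call takes 0.05 s, during which the arm holds its last target.

### The job

Take the pull hook from its cradle, drop its prong into the finger hole of the drying cabinet's tray, and draw the tray out, through the stiff last bit, until it is pulled firmly but gently against its end stop for a moment. Then unhook, leave the tray locked out, and lay the hook back in its cradle. Touch the cabinet and its tray only with the hook, never force it, and leave the glassware alone.

Things in the scene. Friction and masses are not known exactly. Their poses are not given: they have to be found in the camera images.
- cabinet: Fixed white low bench drying cabinet, 220 deep (x) x 250 wide (y) x 115 high, blue strip above the tray. Origin: centre of its underside. Its -x side is the front (robot side), front face at x = -110 mm in its frame. The tray slides straight out along the cabinet's -x axis.
- tray_hole (a point): Centre of the tray's finger hole, at the upper face of the orange lip ahead of the tray front. Lip level, 38 long (x) x 60 wide x 5 mm thick, upper face 65 mm above the table. Round vertical through-hole, 18 mm diameter, mid-lip; tray front 19 mm behind the hole centre; free air below. Axes parallel to the cabinet's.
- runner (a joint): Outer stage of the tray's runner, m, 0 to 0.012. Carries the tray; moves only when the tray's own run is used up: about 9 N then drags it the last 9 to 12 mm to a hard stop at 0.012, where the tray stays locked out. Seat it with 13 to 20 N against the stop for half a second; over 25 N from the hook on tray or cabinet, any direction, is forcing.
- hook: Loose pull hook, 100 to 210 g. Red grip 64 long (x) x 16 wide (y) x 22 high; origin: centre of its underside. Steel bar 10 wide x 12 high through it, mid-height 11 mm, x -54 to +54 mm, ending at x = +60 mm in a round prong 8 mm thick pointing down (-z). In the cradle it lies level along the cradle's x. Held by the grip's 16 mm sides, from above.
- hook_tip (a point): Lowest point of the hook's round-ended prong: at x = +58.5 mm, z = -25 mm in the hook's frame.
- cradle_rest (a point): Where the hook's origin lies when the hook rests in its fixed cradle, 45 mm above the table; x along the bar. Cradle: blue plate 104 x 70 x 8 mm, two steel forks at x = +45 and -45 mm, 8 mm thick, 65 mm high; notches 18 mm wide at the foot, flaring upward, carry the bar's underside at 50 mm; grip lies between the forks.
- beaker: Loose glass beaker, 70 diameter, 90 high, origin at its foot. To be left alone.
- amber_bottle: Loose amber bottle with blue cap, 84 diameter, 190 high, origin at its foot. To be left alone.
- cylinder: Loose clear measuring cylinder on a red foot of 60 diameter, 170 high, origin at its foot. To be left alone.
- tray: Aluminium tray in the cabinet, 190 x 190 x 35 mm, holding flat glass dishes. Origin 129 mm behind (+x) and 65 mm below the hole point. Slides along the cabinet's -x with about 4 N and stays where left. How far it stands out at the start and where its end stop lies differ each time (60 to 90 mm of travel in all).
Things that resemble listed ones, but are neither listed nor needed, are in the scene too. Leave any blue or turquoise look-alike of the hook alone. Of the things that look like the part that bears cradle_rest, take the one that is farthest to the robot's right at the start.

How it is judged:
By the outcome, as a careful person would: the job done as asked, in the order asked, and still so for the second after the job is handed in, with the robot touching nothing.
It also fails if it takes over 72 s, if anything falls off the work surface, if the arm or the gripper's body presses on something with over 40 N, if the wrist force passes 120 N, or if a joint passes its speed limit or range.

## Working session

There is one attempt and no reset: what is moved stays moved. The work goes in short steps, Python scripts to look and compute and a shell command to move; the robot and the scene stay as the last step left them, time stands still between calls to the robot, and variables do not carry over. Pictures are saved under pics/ and viewed, and the job is handed in when it is done.

```bash
ls; mkdir -p pics
python3 - <<'E'
from cell import *
import cv2
print(observe())
for n in ["side","top","wrist"]:
    c=capture(n); cv2.imwrite(f"pics/{n}0.png",c["image"][:,:,::-1])
    print(n,c["mtx"].tolist(),(c.get("cam_to_world") if n!="wrist" else c["tool_from_camera"]).round(4).tolist())
E
```

```text
pics
{'clock': 0.0, 'qpos': array([ 9.95982853e-01,  2.76530327e-01,  1.50610946e+00, -1.12803436e-05,
        1.36070808e+00, -1.21009997e-01]), 'joint_velocities': array([-9.85906490e-04,  5.48667703e-04, -1.11822435e-03, -1.78525783e-04,
       -3.26600089e-04,  8.11203187e-06]), 'joint_torque': array([-1.63753379e-03, -4.04586411e+01, -2.37229228e+01,  7.02008698e-02,
        3.49775248e-02, -1.31533670e-04]), 'tool_pos': array([0.25177374, 0.51631239, 0.20465106]), 'ee_rot': array([ 0.59992968,  0.37414425, -0.37526518, -0.59939679]), 'wrist_force': array([ 0.66940522, -0.78707876, -0.6753661 ]), 'torque': array([-0.01314769, -0.01185542, -0.02003917]), 'gripper_width': 0.9990728863479752}
side [[461.01809413006595, 0.0, 262.40664934801504], [0.0, 461.01809413006595, 186.6943799173127], [0.0, 0.0, 1.0]] [[0.9264, -0.2448, 0.2861, 0.2086], [-0.3761, -0.6358, 0.674, -0.744], [0.0169, -0.732, -0.6811, 0.9277], [0.0, 0.0, 0.0, 1.0]]
top [[361.87437021129347, 0.0, 257.12689581124965], [0.0, 361.87437021129347, 188.21154681990745], [0.0, 0.0, 1.0]] [[-0.0086, -0.9943, 0.1059, 0.4417], [-0.9999, 0.0101, 0.0132, 0.0998], [-0.0142, -0.1058, -0.9943, 1.0098], [0.0, 0.0, 0.0, 1.0]]
wrist [[270.34851254841686, 0.0, 253.3676016027005], [0.0, 270.34851254841686, 194.88403565779768], [0.0, 0.0, 1.0]] [[1.0, -0.0009, -0.001, 0.0008], [0.0007, -0.2444, 0.9697, -0.1784], [-0.0011, -0.9697, -0.2444, 0.0713], [0.0, 0.0, 0.0, 1.0]]
```

View pics/top0.png

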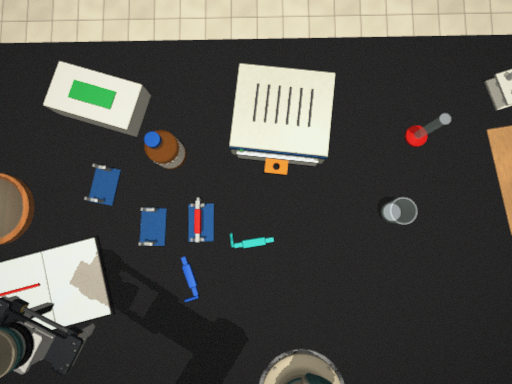

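View pics/side0.png

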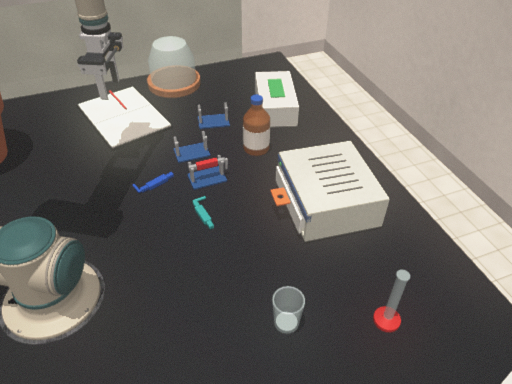

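View pics/wrist0.png

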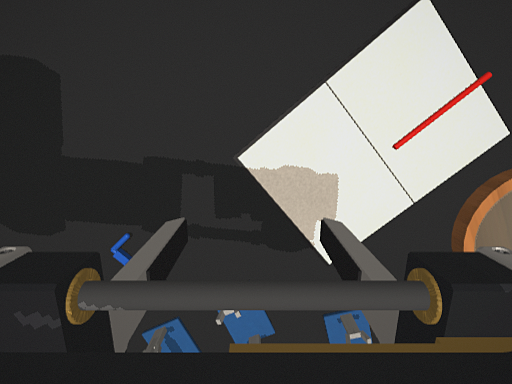

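```bash
cat > h.py <<'E'
import numpy as np, cv2
from scipy.spatial.transform import Rotation as R
def ray(c,uv):
    K=c["mtx"];T=c["cam_to_world"]
    d=np.linalg.inv(K)@np.array([uv[0],uv[1],1.]); return T[:3,3],T[:3,:3]@d
def plane(c,uv,z):
    o,d=ray(c,uv); return o+d*(z-o[2])/d[2]
def two(c1,u1,c2,u2):
    o1,d1=ray(c1,u1);o2,d2=ray(c2,u2);d1/=np.linalg.norm(d1);d2/=np.linalg.norm(d2)
    s=np.linalg.lstsq(np.c_[d1,-d2],o2-o1,rcond=None)[0]
    p,q=o1+s[0]*d1,o2+s[1]*d2; return (p+q)/2,np.linalg.norm(p-q)
def proj(c,p):
    T=np.linalg.inv(c["cam_to_world"]);q=T[:3,:3]@p+T[:3,3];q=c["mtx"]@q;return q[:2]/q[2]
def wristcam(c,s):
    T=np.eye(4);T[:3,:3]=R.from_quat(s["ee_rot"]).as_matrix();T[:3,3]=s["tool_pos"]
    c["cam_to_world"]=T@c["tool_from_camera"];return c
def crop(im,x0,y0,x1,y1,k,name):
    cv2.imwrite(name,cv2.resize(im[y0:y1,x0:x1,::-1],None,fx=k,fy=k,interpolation=cv2.INTER_CUBIC))
E
python3 - <<'E'
from h import *
import cv2
t=cv2.imread("pics/top0.png")[:,:,::-1];s=cv2.imread("pics/side0.png")[:,:,::-1]
a=cv2.resize(t[140:260,140:300],None,fx=4,fy=4,interpolation=cv2.INTER_CUBIC)
crop(t,170,130,300,260,5,"pics/tc0.png"); crop(s,160,130,300,220,5,"pics/sc0.png")
E
```

```text
(no output)
```

View pics/tc0.png

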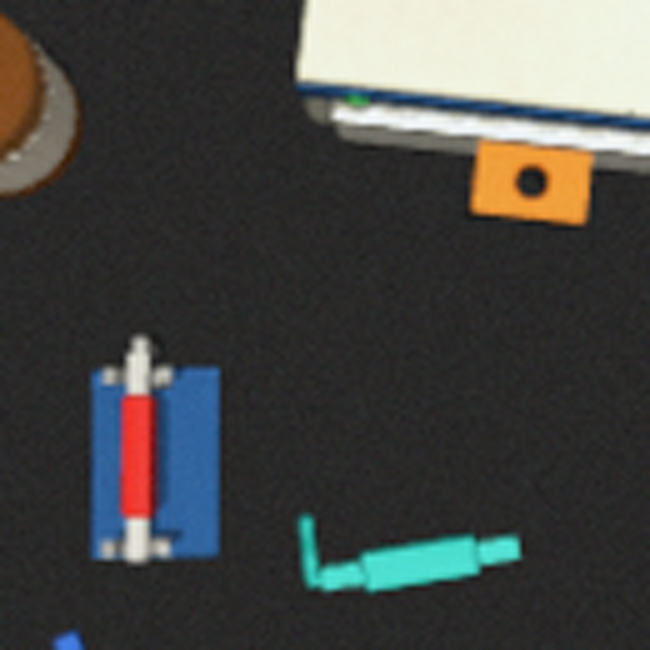

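View pics/sc0.png

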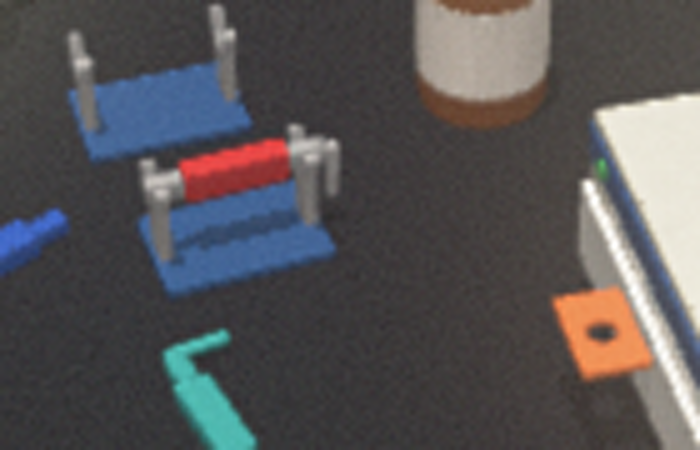

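```bash
cat > meas.py <<'E'
from cell import *
from h import *
s=observe(); Rm=R.from_quat(s["ee_rot"]).as_matrix(); print("tool axes\n",Rm.round(3))
t=capture("top");d=capture("side")
def mask(c,lo,hi,box):
    hsv=cv2.cvtColor(c["image"],cv2.COLOR_RGB2HSV);m=cv2.inRange(hsv,np.array(lo),np.array(hi))
    z=np.zeros_like(m);x0,y0,x1,y1=box;z[y0:y1,x0:x1]=m[y0:y1,x0:x1];return z
def rect(m):
    c=max(cv2.findContours(m,cv2.RETR_EXTERNAL,cv2.CHAIN_APPROX_NONE)[0],key=cv2.contourArea)
    r=cv2.minAreaRect(c);M=cv2.moments(c);return cv2.boxPoints(r),np.array([M["m10"]/M["m00"],M["m01"]/M["m00"]]),c
# grip red
for c,box in((t,(180,190,215,260)),(d,(180,150,225,175))):
    m=mask(c,(0,150,90),(8,255,255),box);b,ce,ct=rect(m);print("red area",(m>0).sum(),ce,b.round(1).tolist())
    p=[plane(c,q,.067) for q in b];print("corners z67",np.round(p,4).tolist(),"c",plane(c,ce,.067).round(4)); 
    if c is t: ct1=ce
    else: print("tri",two(t,ct1,d,ce))
cs=[]
for c,box in((t,(255,150,300,185)),(d,(265,180,300,210))):
    m=mask(c,(8,150,120),(20,255,255),box);b,ce,ct=rect(m);print("lip",ce)
    p=np.array([plane(c,q,.065) for q in b]);print(p.round(4).tolist())
    f=np.zeros_like(m);cv2.drawContours(f,[ct],-1,255,-1);hl=cv2.bitwise_and(f,cv2.bitwise_not(m))
    hl=cv2.morphologyEx(hl,cv2.MORPH_OPEN,np.ones((2,2),np.uint8))
    n,l,st,cc=cv2.connectedComponentsWithStats(hl);i=1+np.argmax(st[1:,4]);print("hole",cc[i],st[i,4],plane(c,cc[i],.065).round(4));cs.append(cc[i])
print("tri hole",two(t,cs[0],d,cs[1]))
# plate of cradle
for c,box in((t,(182,195,220,250)),):
    m=mask(c,(100,120,60),(125,255,255),box);m|=mask(c,(0,150,90),(8,255,255),box);b,ce,ct=rect(cv2.morphologyEx(m,cv2.MORPH_CLOSE,np.ones((5,5),np.uint8)))
    print("plate",np.array([plane(c,q,.008) for q in b]).round(4).tolist(),plane(c,b.mean(0),.008))
E
python3 meas.py
```

```text
tool axes
 [[ 0.438 -0.001 -0.899]
 [ 0.899 -0.001  0.438]
 [-0.001 -1.     0.   ]]
red area 128 [197.22553897 220.12271973] [[195.0, 209.0], [200.0, 209.0], [200.0, 232.0], [195.0, 232.0]]
corners z67 [[0.4892, 0.275, 0.067], [0.4891, 0.2619, 0.067], [0.4295, 0.2614, 0.067], [0.4296, 0.2744, 0.067]] c [0.4602 0.2689 0.067 ]
red area 141 [206.47506562 163.05249344] [[195.3000030517578, 161.8000030517578], [215.8000030517578, 157.10000610351562], [217.60000610351562, 164.6999969482422], [197.10000610351562, 169.39999389648438]]
corners z67 [[0.4286, 0.2757, 0.067], [0.4904, 0.2752, 0.067], [0.4845, 0.2405, 0.067], [0.4239, 0.2415, 0.067]] c [0.457 0.259 0.067]
tri (array([0.4601597 , 0.27076832, 0.05685017]), np.float64(0.0004978185575258831))
lip [275.80643372 166.24570161]
[[0.5848, 0.0955, 0.065], [0.6232, 0.0911, 0.065], [0.6159, 0.0297, 0.065], [0.5776, 0.0343, 0.065]]
hole [277. 167.] 25 [0.5981 0.0594 0.065 ]
lip [279.63768116 196.2625746 ]
[[0.5861, 0.0898, 0.065], [0.6266, 0.0949, 0.065], [0.6156, 0.0293, 0.065], [0.5767, 0.0251, 0.065]]
hole [281.05882353 197.23529412] 17 [0.6022 0.0534 0.065 ]
tri hole (array([0.60163684, 0.05834101, 0.06000588]), np.float64(0.005545944811754716))
plate [[0.509, 0.3056, 0.008], [0.5083, 0.236, 0.008], [0.4038, 0.2355, 0.008], [0.4044, 0.3044, 0.008]] [0.45611111 0.27034999 0.008     ]
```

```bash
python3 -m pendant '[[[0,0,0],[0,-0.1135,0],1],[[0,0,0],[0,-0.1135,0],1],[[0,0,0],[0,-0.1135,0],1],[[0,0,0],[0,-0.1135,0],1],[[-0.0247,0,-0.0205],[0,0,0],1],[[-0.0247,0,-0.0205],[0,0,0],1],[[-0.0247,0,-0.0205],[0,0,0],1],[[-0.0247,0,-0.0205],[0,0,0],1],[[-0.0247,0,-0.0205],[0,0,0],1],[[-0.0247,0,-0.0205],[0,0,0],1],[[-0.0247,0,-0.0205],[0,0,0],1],[[-0.0247,0,-0.0205],[0,0,0],1],[[-0.0247,0,-0.0205],[0,0,0],1],[[-0.0247,0,-0.0205],[0,0,0],1],[[0,0,0],[0,0,0],1],[[0,0,0],[0,0,0],1]]' 30
cat > look.py <<'E'
import sys
from cell import *
from h import *
s=observe();c=wristcam(capture("wrist"),s)
print(s["clock"],s["tool_pos"].round(4),R.from_quat(s["ee_rot"]).as_matrix().round(4).tolist(),s["wrist_force"].round(2),s["gripper_width"])
cv2.imwrite(sys.argv[1],c["image"][:,:,::-1])
import pickle;pickle.dump((s,c),open("w.pkl","wb"))
E
python3 look.py pics/w1.png
```

```text
clock: 1.58
tool_pos: [0.4579, 0.2688, 0.2053]
ee_rot: [-0.501, -0.499, 0.499, 0.501]
wrist_force: [-0.5, 0.7, 0.3]
gripper_width: 1.001
1.5833 [0.4579 0.2688 0.2053] [[0.0031, -0.0005, -1.0], [1.0, 0.0002, 0.0031], [0.0002, -1.0, 0.0005]] [-0.48  0.7   0.32] 1.0013866618832652
```

View pics/w1.png

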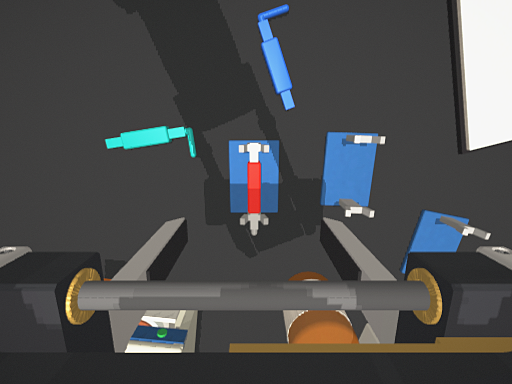

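Run:
```python
from h import *
import pickle
s,c=pickle.load(open("w.pkl","rb"))
im=c["image"];hsv=cv2.cvtColor(im,cv2.COLOR_RGB2HSV)
m=cv2.inRange(hsv,(0,150,60),(8,255,255));z=np.zeros_like(m);z[140:240,220:290]=m[140:240,220:290]
v,u=np.nonzero(z);print(len(u),u.mean(),v.mean(),u.min(),u.max(),v.min(),v.max())
r=cv2.minAreaRect(np.c_[u,v].astype(np.float32));print(r)
for v0 in (v.min()+2,v.max()-2): 
    uu=u[v==v0];print(v0,uu.min(),uu.max(),plane(c,((uu.min()+uu.max())/2,v0),.067).round(4))
b=cv2.boxPoints(r);print([plane(c,q,.067).round(4).tolist() for q in b],plane(c,r[0],.067))
crop(im,200,130,310,250,5,"pics/wc1.png")
m=cv2.inRange(hsv,(100,120,60),(125,255,255))|z;z2=np.zeros_like(m);z2[130:215,220:285]=m[130:215,220:285]
v,u=np.nonzero(z2);r=cv2.minAreaRect(np.c_[u,v].astype(np.float32));print("plate",r,[plane(c,q,.008).round(4).tolist() for q in cv2.boxPoints(r)],plane(c,r[0],.008))
```

```text
602 253.5 187.33222591362127 248 259 162 212
((253.5, 187.0), (50.0, 11.0), 90.0)
164 248 259 [0.4293 0.2697 0.067 ]
210 248 259 [0.4858 0.2695 0.067 ]
[[0.4269, 0.2633, 0.067], [0.427, 0.2762, 0.067], [0.4884, 0.2762, 0.067], [0.4883, 0.2627, 0.067]] [0.456955 0.269622 0.067   ]
plate ((253.49996948242188, 175.99996948242188), (71.99998474121094, 48.99999237060547), 90.0) [[0.4042, 0.2365, 0.008], [0.4045, 0.3033, 0.008], [0.5074, 0.3051, 0.008], [0.5071, 0.2338, 0.008]] [0.45410755 0.2696525  0.008     ]
```

View pics/wc1.png

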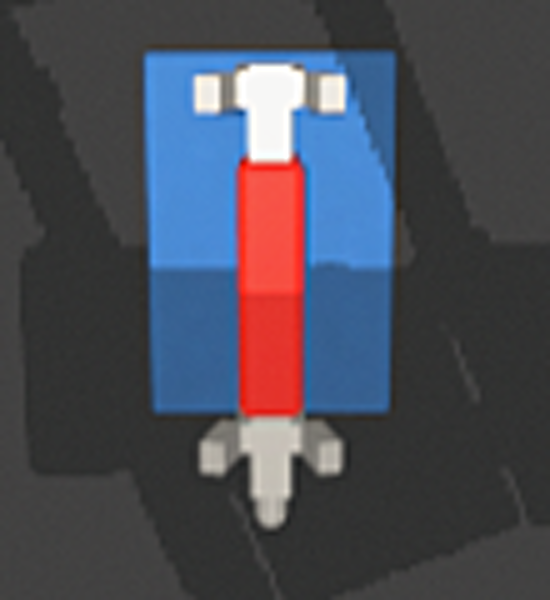

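```bash
python3 -m pendant '[[[0.001,0.025,0],[0,0,0],1],[[0,0.025,0],[0,0,0],1],[[0,0.025,0],[0,0,0],1],[[0,0.025,0],[0,0,0],1],[[0,0.025,0],[0,0,0],0.5],[[0,0.02,0],[0,0,0],0],[[0,0.015,0],[0,0,0],0],[[0,0.009,0],[0,0,0],0],[[0,0,0],[0,0,0],0],[[0,0,0],[0,0,0],-0.3]]' 30; python3 look.py pics/w2.png
```

```text
clock: 2.47
tool_pos: [0.4567, 0.2717, 0.0366]
ee_rot: [-0.5, -0.5, 0.5, 0.5]
wrist_force: [0.8, 0.2, 0.5]
gripper_width: 0.612
2.4667 [0.4567 0.2717 0.0366] [[-0.0014, -0.0002, -1.0], [1.0, 0.0002, -0.0014], [0.0002, -1.0, 0.0002]] [0.78 0.15 0.52] 0.6117405675343532
```

View pics/w2.png

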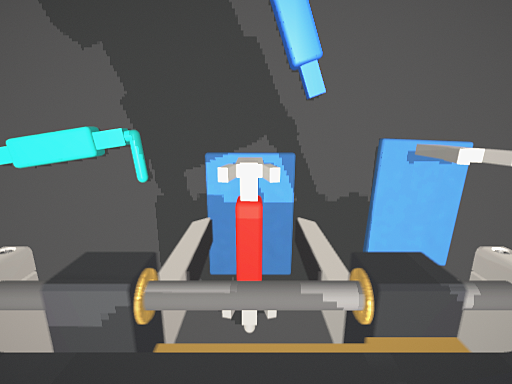

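```bash
python3 -m pendant '[[[-0.0015,0,0],[0,0,0],-0.3],[[0,0,0],[0,0,0],-0.4],[[0,0,0],[0,0,0],-0.5],[[0,0,0],[0,0,0],-0.6],[[0,0,0],[0,0,0],-0.7],[[0,0,0],[0,0,0],-1],[[0,0,0],[0,0,0],-1],[[0,0,0],[0,0,0],-1],[[0,0,0],[0,0,0],-1],[[0,0,0],[0,0,0],-1]]' 55; python3 look.py pics/w3.png
```

```text
clock: 3.35
tool_pos: [0.4573, 0.2693, 0.0368]
ee_rot: [0.5, 0.5, -0.5, -0.5]
wrist_force: [-0.5, -0.8, 3.2]
gripper_width: 0.165
3.35 [0.4573 0.2693 0.0368] [[-0.0003, 0.0004, -1.0], [1.0, 0.0, -0.0003], [0.0, -1.0, -0.0004]] [-0.53 -0.82  3.23] 0.1647213189939293
```

View pics/w3.png

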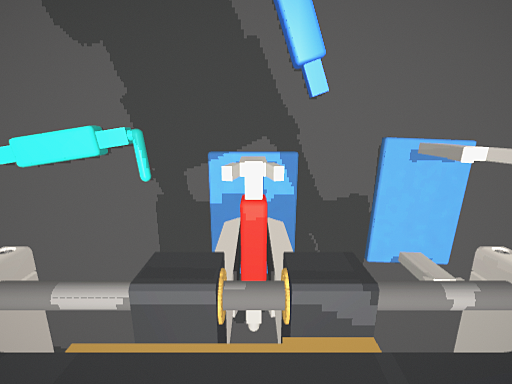

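```bash
python3 -m pendant '[[[0,-0.01,0],[0,0,0],-1],[[0,-0.02,0],[0,0,0],-1],[[0,-0.03,0],[0,0,0],-1],[[0,-0.03,0],[0,0,0],-1],[[0,-0.03,0],[0,0,0],-1],[[0,0,0],[0,0.0585,0],-1],[[0,0,0],[0,0.0585,0],-1],[[-0.0236,0,-0.0134],[0,0,0],-1],[[-0.0236,0,-0.0134],[0,0,0],-1],[[-0.0236,0,-0.0134],[0,0,0],-1],[[-0.0236,0,-0.0134],[0,0,0],-1],[[-0.0236,0,-0.0134],[0,0,0],-1],[[-0.0236,0,-0.0134],[0,0,0],-1],[[-0.0236,0,-0.0134],[0,0,0],-1],[[-0.0236,0,-0.0134],[0,0,0],-1],[[0,0,0],[0,0,0],-1],[[0,0,0],[0,0,0],-1],[[0,0,0],[0,0,0],-1]]'; python3 look.py pics/w4.png
python3 - <<'E'
from cell import *
from h import *
t=capture("top");d=capture("side")
crop(t["image"],210,110,340,230,5,"pics/t4.png");crop(d["image"],180,70,340,220,5,"pics/s4.png")
import pickle;pickle.dump((t,d),open("td4.pkl","wb"))
E
```

```text
clock: 4.9
tool_pos: [0.541, 0.0698, 0.1563]
ee_rot: [-0.528, -0.47, 0.47, 0.529]
wrist_force: [-0.7, -0.7, -1.7]
gripper_width: 0.167
4.9 [0.541  0.0698 0.1563] [[0.1171, -0.0012, -0.9931], [0.9931, 0.001, 0.1171], [0.0008, -1.0, 0.0013]] [-0.67 -0.69 -1.67] 0.167210769054857
```

View pics/w4.png

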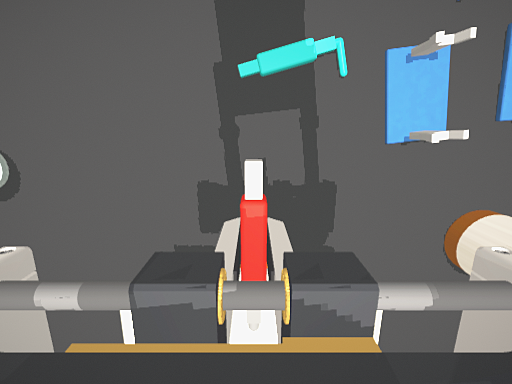

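View pics/t4.png

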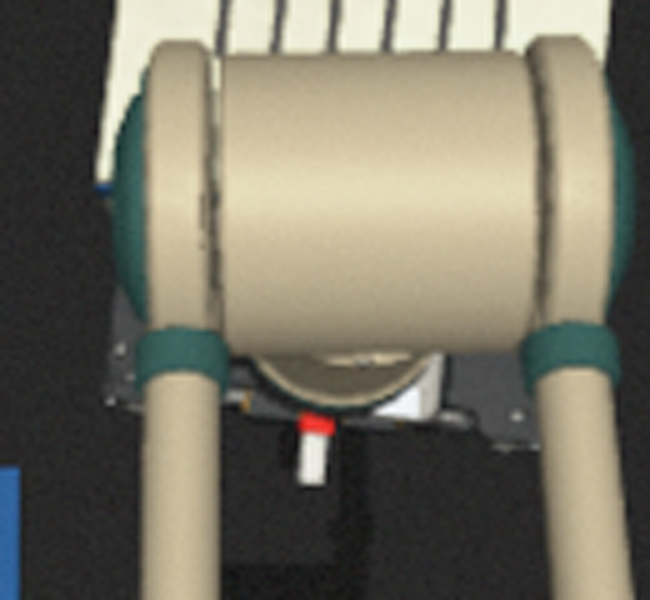

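View pics/s4.png

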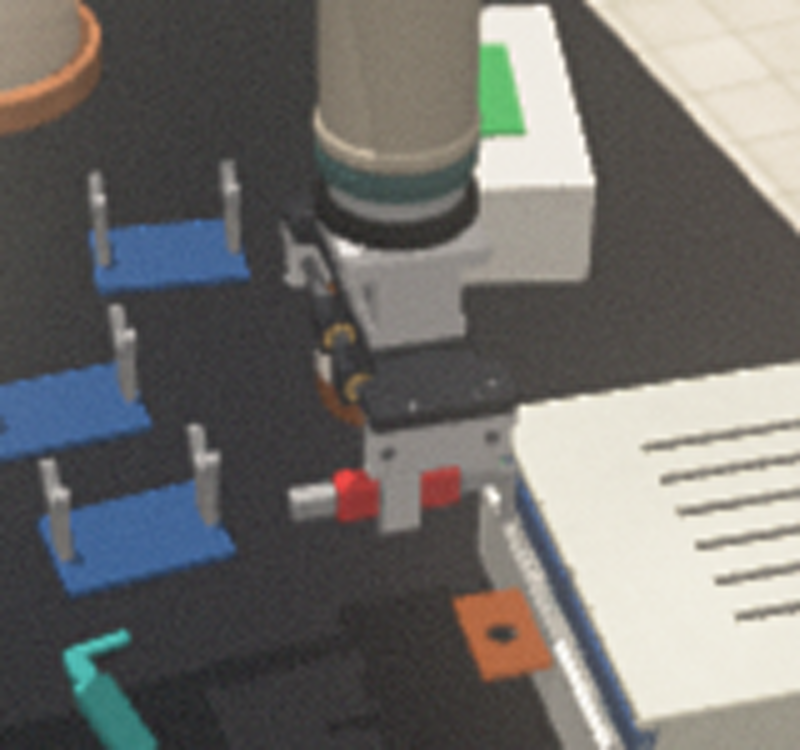

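```bash
python3 -m pendant '[[[0,0.02,0],[0,0,0],-1],[[0,0.02,0],[0,0,0],-1],[[0,0.015,0],[0,0,0],-1],[[0,0.01,0],[0,0,0],-1],[[0,0,0],[0,0,0],-1],[[0,0,0],[0,0,0],-1]]'
python3 - <<'E'
from cell import *
from h import *
d=capture("side");s=observe();print(s["tool_pos"])
crop(d["image"],230,130,320,220,7,"pics/s5.png")
crop(capture("top")["image"],210,110,340,230,5,"pics/t5.png")
Rm=R.from_quat(s["ee_rot"]).as_matrix();tip=s["tool_pos"]+Rm@np.array([0,.0168,-.0585]);print(tip,proj(d,tip),[ (proj(d,tip)-[230,130])*7],(proj(d,np.array([.6004,.062,.065]))-[230,130])*7)
E
```

```text
clock: 5.55
tool_pos: [0.5414, 0.0699, 0.0914]
ee_rot: [-0.528, -0.47, 0.47, 0.528]
wrist_force: [0.1, -1.2, -1.1]
gripper_width: 0.167
[0.54212536 0.06979988 0.0920883 ]
[0.6002502  0.06302523 0.0753522 ] [279.11695435 192.30756453] [array([343.81868042, 436.15295174])] [344.12243384 457.22403084]
```

View pics/s5.png

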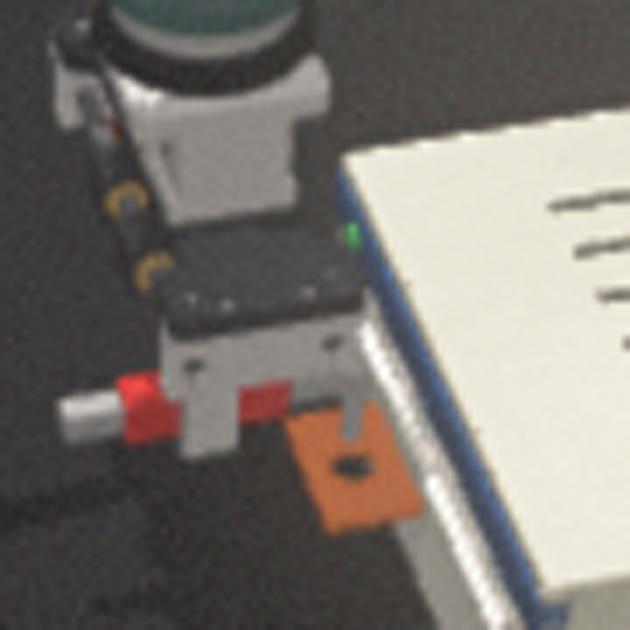

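```bash
python3 -m pendant '[[[-0.0015,0,0],[0,0,0],-1],[[0,0,0],[0,0,0],-1],[[0,0.004,0],[0,0,0],-1],[[0,0.004,0],[0,0,0],-1],[[0,0.004,0],[0,0,0],-1],[[0,0,0],[0,0,0],-1]]'
python3 - <<'E'
from cell import *
from h import *
d=capture("side");s=observe();print(s["tool_pos"],s["wrist_force"])
crop(d["image"],230,130,320,220,7,"pics/s6.png")
E
```

```text
clock: 6.15
tool_pos: [0.5406, 0.0678, 0.0784]
ee_rot: [-0.528, -0.469, 0.47, 0.529]
wrist_force: [-0.6, 0.4, -2.0]
gripper_width: 0.164
[0.54084631 0.06786094 0.07872488] [-0.39509726  0.42525227 -2.40788618]
```

View pics/s6.png

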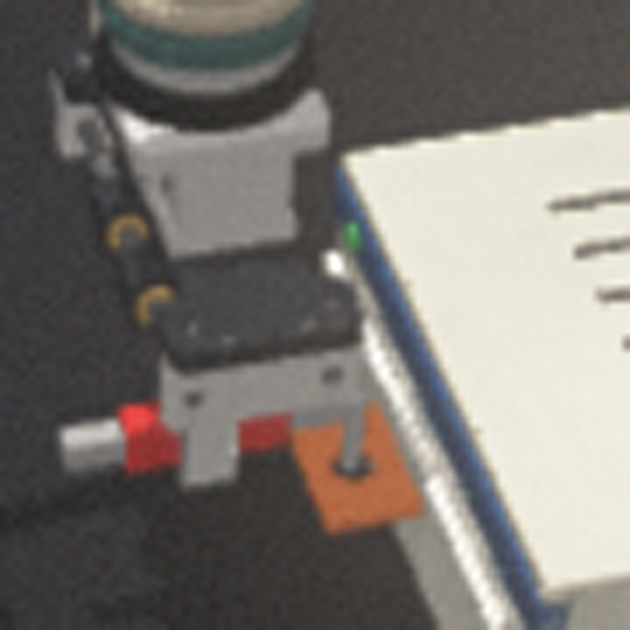

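```bash
python3 -m pendant '[[[0,0.004,0],[0,0,0],-1],[[0,0.004,0],[0,0,0],-1],[[0,0.004,0],[0,0,0],-1],[[0,0.004,0],[0,0,0],-1],[[0,0,0],[0,0,0],-1],[[0,0,0],[0,0,0],-1]]' 60
python3 - <<'E'
from cell import *
from h import *
d=capture("side");s=observe();print(s["tool_pos"],s["wrist_force"],s["torque"])
crop(d["image"],230,130,320,220,7,"pics/s7.png")
E
```

```text
clock: 6.7
tool_pos: [0.5412, 0.0679, 0.063]
ee_rot: [-0.528, -0.47, 0.47, 0.529]
wrist_force: [0.7, -0.5, -2.2]
gripper_width: 0.166
[0.5414483  0.06787705 0.06336344] [-0.15384053  0.70360046 -1.66526485] [ 0.05160427 -0.00411433  0.03137435]
```

View pics/s7.png

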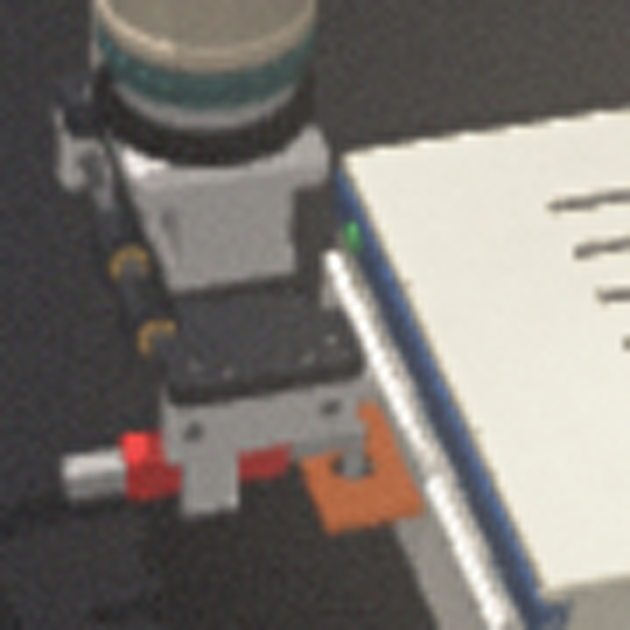

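```bash
python3 -m pendant '[[[0,0.0025,0],[0,0,0],-1],[[0,0.0025,0],[0,0,0],-1],[[0,0,0.002],[0,0,0],-1],[[0,0,0.002],[0,0,0],-1],[[0,0,0.002],[0,0,0],-1],[[0,0,0.002],[0,0,0],-1],[[0,0,0.002],[0,0,0],-1],[[0,0,0.002],[0,0,0],-1]]'; python3 -m pendant '[[[0,0,0.002],[0,0,0],-1],[[0,0,0.002],[0,0,0],-1],[[0,0,0.002],[0,0,0],-1],[[0,0,0.002],[0,0,0],-1]]'
python3 - <<'E'
from cell import *
from h import *
d=capture("side");s=observe();print(s["tool_pos"],s["wrist_force"],s["torque"])
crop(d["image"],230,130,320,220,7,"pics/s8.png")
E
```

```text
clock: 7.42
tool_pos: [0.5309, 0.0692, 0.0588]
ee_rot: [0.529, 0.471, -0.469, -0.528]
wrist_force: [4.4, -0.2, -3.3]
gripper_width: 0.166
clock: 7.75
tool_pos: [0.5219, 0.0702, 0.0587]
ee_rot: [0.529, 0.47, -0.47, -0.528]
wrist_force: [4.3, -0.1, -2.0]
gripper_width: 0.165
[0.52119863 0.07032142 0.05870022] [ 3.74258042  0.08380008 -1.64618008] [-0.05113844 -0.7291352   0.00169879]
```

View pics/s8.png

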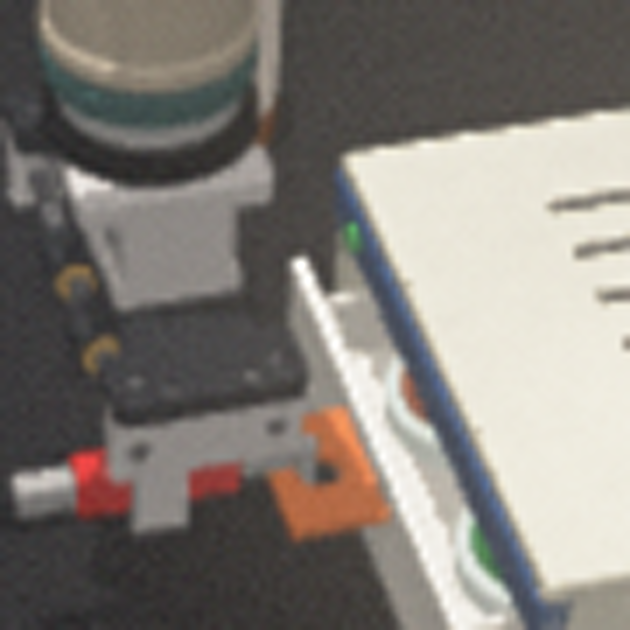

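```bash
for i in 1; do python3 -m pendant '[[[0,0,0.002],[0,0,0],-1],[[0,0,0.002],[0,0,0],-1],[[0,0,0.002],[0,0,0],-1],[[0,0,0.002],[0,0,0],-1]]'; done; python3 -m pendant '[[[0,0,0.002],[0,0,0],-1],[[0,0,0.002],[0,0,0],-1],[[0,0,0.002],[0,0,0],-1]]'
```

```text
clock: 8.13
tool_pos: [0.5137, 0.0712, 0.0586]
ee_rot: [0.528, 0.47, -0.47, -0.528]
wrist_force: [4.0, -0.1, -1.7]
gripper_width: 0.163
clock: 8.38
tool_pos: [0.5076, 0.0719, 0.0586]
ee_rot: [0.528, 0.47, -0.47, -0.528]
wrist_force: [5.3, 0.7, -0.8]
gripper_width: 0.165
```

```bash
python3 -m pendant '[[[0,0,0.002],[0,0,0],-1],[[0,0,0.002],[0,0,0],-1]]'|sed -n 2,4p; python3 -m pendant '[[[0,0,0.002],[0,0,0],-1],[[0,0,0.002],[0,0,0],-1]]'|sed -n 2,4p
```

```text
tool_pos: [0.5036, 0.0724, 0.0586]
ee_rot: [0.528, 0.47, -0.47, -0.528]
wrist_force: [4.7, 0.6, -0.7]
tool_pos: [0.4996, 0.0728, 0.0585]
ee_rot: [0.528, 0.47, -0.47, -0.528]
wrist_force: [4.5, 0.7, -0.8]
```

```bash
python3 -m pendant '[[[0,0,0.002],[0,0,0],-1],[[0,0,0.002],[0,0,0],-1]]'|sed -n 2,4p
```

```text
tool_pos: [0.4957, 0.0733, 0.0585]
ee_rot: [0.528, 0.47, -0.47, -0.528]
wrist_force: [4.9, 0.6, -1.2]
```

```bash
python3 -m pendant '[[[0,0,0.002],[0,0,0],-1],[[0,0,0.002],[0,0,0],-1]]'|sed -n 2,4p
```

```text
tool_pos: [0.4917, 0.0738, 0.0585]
ee_rot: [0.528, 0.47, -0.47, -0.528]
wrist_force: [4.3, 0.8, -1.1]
```

```bash
python3 -m pendant '[[[0,0,0.002],[0,0,0],-1],[[0,0,0.002],[0,0,0],-1]]'|sed -n 2,4p
```

```text
tool_pos: [0.4877, 0.0742, 0.0585]
ee_rot: [0.528, 0.47, -0.47, -0.528]
wrist_force: [4.0, 0.6, -0.7]
```

```bash
python3 -m pendant '[[[0,0,0.0015],[0,0,0],-1],[[0,0,0.0015],[0,0,0],-1]]'|sed -n 2,4p
```

```text
tool_pos: [0.4847, 0.0746, 0.0585]
ee_rot: [0.528, 0.47, -0.47, -0.528]
wrist_force: [4.8, 0.7, 0.9]
```

```bash
python3 -m pendant '[[[0,0,0.0015],[0,0,0],-1],[[0,0,0.0015],[0,0,0],-1]]'|sed -n 2,4p
```

```text
tool_pos: [0.4817, 0.075, 0.0585]
ee_rot: [-0.528, -0.47, 0.47, 0.528]
wrist_force: [4.2, 0.8, -0.4]
```

```bash
python3 -m pendant '[[[0,0,0.0015],[0,0,0],-1],[[0,0,0.0015],[0,0,0],-1]]'|sed -n 2,4p
```

```text
tool_pos: [0.4788, 0.0753, 0.0585]
ee_rot: [-0.528, -0.47, 0.47, 0.528]
wrist_force: [3.2, 0.4, 0.2]
```

```bash
python3 -m pendant '[[[0,0,0.0015],[0,0,0],-1],[[0,0,0.0015],[0,0,0],-1]]'|sed -n 2,4p
```

```text
tool_pos: [0.4758, 0.0756, 0.0585]
ee_rot: [-0.528, -0.47, 0.47, 0.528]
wrist_force: [4.2, 0.5, 0.2]
```

```bash
python3 -m pendant '[[[0,0,0.0015],[0,0,0],-1],[[0,0,0.0015],[0,0,0],-1]]'|sed -n 2,4p
```

```text
tool_pos: [0.4728, 0.076, 0.0585]
ee_rot: [-0.528, -0.47, 0.47, 0.528]
wrist_force: [4.9, 0.5, -0.2]
```

```bash
python3 -m pendant '[[[0,0,0.0015],[0,0,0],-1],[[0,0,0.0015],[0,0,0],-1]]'|sed -n 2,4p
```

```text
tool_pos: [0.4698, 0.0763, 0.0585]
ee_rot: [-0.528, -0.47, 0.47, 0.528]
wrist_force: [4.4, -0.8, 0.7]
```

```bash
python3 -m pendant '[[[0,0,0.0015],[0,0,0],-1],[[0,0,0.0015],[0,0,0],-1]]'|sed -n 2,4p
```

```text
tool_pos: [0.4668, 0.0767, 0.0585]
ee_rot: [-0.528, -0.47, 0.47, 0.528]
wrist_force: [3.8, -0.2, -0.9]
```

Run:
```python
from cell import *
from h import *
d=capture("side");s=observe();print(s["tool_pos"],s["wrist_force"],s["torque"])
crop(d["image"],200,130,310,220,7,"pics/s9.png")
```

```text
[0.46631214 0.0767189  0.05843557] [3.18421836 1.02823439 1.03309409] [ 0.20144279 -0.88822221  0.08595073]
```

View pics/s9.png

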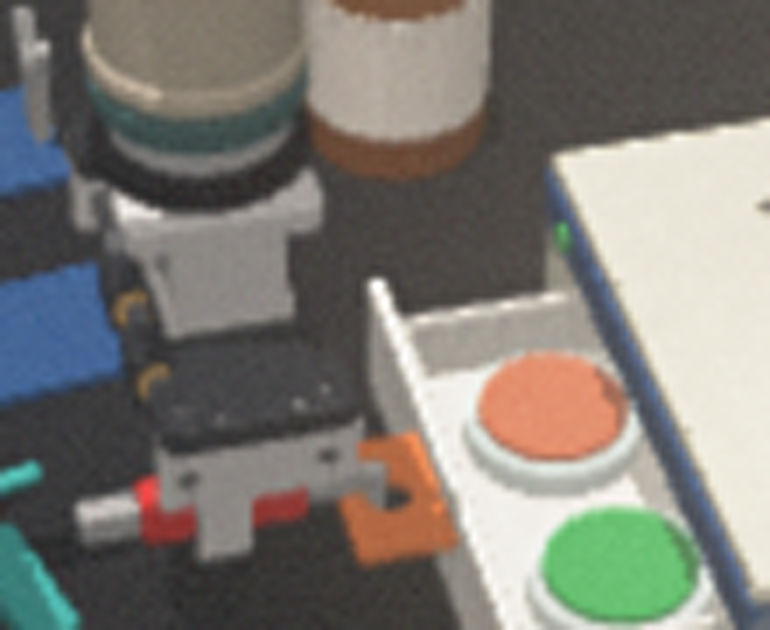

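```bash
python3 -m pendant '[[[0,0,0.0015],[0,0,0],-1],[[0,0,0.0015],[0,0,0],-1]]'|sed -n 2,4p
```

```text
tool_pos: [0.4651, 0.0769, 0.0586]
ee_rot: [0.529, 0.471, -0.469, -0.528]
wrist_force: [8.2, 0.4, -4.0]
```

```bash
python3 -m pendant '[[[0,0,0.0015],[0,0,0],-1],[[0,0,0.0015],[0,0,0],-1]]'|sed -n 2,4p
```

```text
tool_pos: [0.4638, 0.077, 0.0586]
ee_rot: [0.53, 0.471, -0.469, -0.527]
wrist_force: [9.1, 0.3, -6.4]
```

```bash
python3 -m pendant '[[[0,0,0.0015],[0,0,0],-1],[[0,0,0.0015],[0,0,0],-1]]'|sed -n 2,4p
```

```text
tool_pos: [0.4609, 0.0774, 0.0586]
ee_rot: [0.53, 0.471, -0.469, -0.527]
wrist_force: [10.5, -0.1, -5.1]
```

```bash
python3 -m pendant '[[[0,0,0.0015],[0,0,0],-1],[[0,0,0.0015],[0,0,0],-1]]'|sed -n 2,4p
```

```text
tool_pos: [0.458, 0.0777, 0.0586]
ee_rot: [0.53, 0.471, -0.469, -0.527]
wrist_force: [9.8, -0.0, -5.7]
```

```bash
python3 -m pendant '[[[0,0,0.0015],[0,0,0],-1]]'|sed -n 2,4p
```

```text
tool_pos: [0.4565, 0.0779, 0.0586]
ee_rot: [0.53, 0.471, -0.469, -0.527]
wrist_force: [9.4, 0.2, -5.0]
```

```bash
python3 -m pendant '[[[0,0,0.001],[0,0,0],-1]]'|sed -n 2,4p
```

```text
tool_pos: [0.4553, 0.078, 0.0586]
ee_rot: [0.53, 0.471, -0.469, -0.527]
wrist_force: [8.5, -0.1, -5.0]
```

```bash
python3 -m pendant '[[[0,0,0.001],[0,0,0],-1]]'|sed -n 2,4p
```

```text
tool_pos: [0.455, 0.0781, 0.0587]
ee_rot: [0.53, 0.472, -0.468, -0.527]
wrist_force: [11.1, -0.8, -6.2]
```

```bash
python3 -m pendant '[[[0,0,0.0005],[0,0,0],-1]]'|sed -n 2,4p
```

```text
tool_pos: [0.455, 0.0781, 0.0587]
ee_rot: [0.53, 0.472, -0.468, -0.526]
wrist_force: [12.3, -0.7, -7.2]
```

```bash
python3 -m pendant '[[[0,0,0.0005],[0,0,0],-1]]'|sed -n 2,4p
```

```text
tool_pos: [0.455, 0.0781, 0.0587]
ee_rot: [0.53, 0.472, -0.468, -0.526]
wrist_force: [12.4, -1.1, -8.3]
```

```bash
python3 -m pendant '[[[0,0,0.0005],[0,0,0],-1]]'|sed -n 2,4p
```

```text
tool_pos: [0.4549, 0.0781, 0.0588]
ee_rot: [0.531, 0.472, -0.468, -0.526]
wrist_force: [13.1, 0.1, -9.1]
```

```bash
python3 -m pendant '[[[0,0,0.0005],[0,0,0],-1]]'|sed -n 2,4p
```

```text
tool_pos: [0.4549, 0.0781, 0.0588]
ee_rot: [0.531, 0.473, -0.467, -0.526]
wrist_force: [14.0, -0.7, -10.1]
```

```bash
python3 -m pendant '[[[0,0,0.0005],[0,0,0],-1]]'|sed -n 2,4p
```

```text
tool_pos: [0.4549, 0.0782, 0.0588]
ee_rot: [0.531, 0.473, -0.467, -0.525]
wrist_force: [14.5, -1.0, -11.5]
```

Run:
```python
from cell import *
from h import *
d=capture("side");s=observe();print(s["tool_pos"],s["wrist_force"],s["torque"],R.from_quat(s["ee_rot"]).as_matrix()[:,2].round(4))
crop(d["image"],200,130,310,220,7,"pics/s10.png")
```

```text
[0.45488121 0.0781516  0.05880331] [ 15.0227652    0.29136158 -10.90758651] [-0.09016252 -2.26184527  0.02194661] [-0.9931  0.1164 -0.0111]
```

View pics/s10.png

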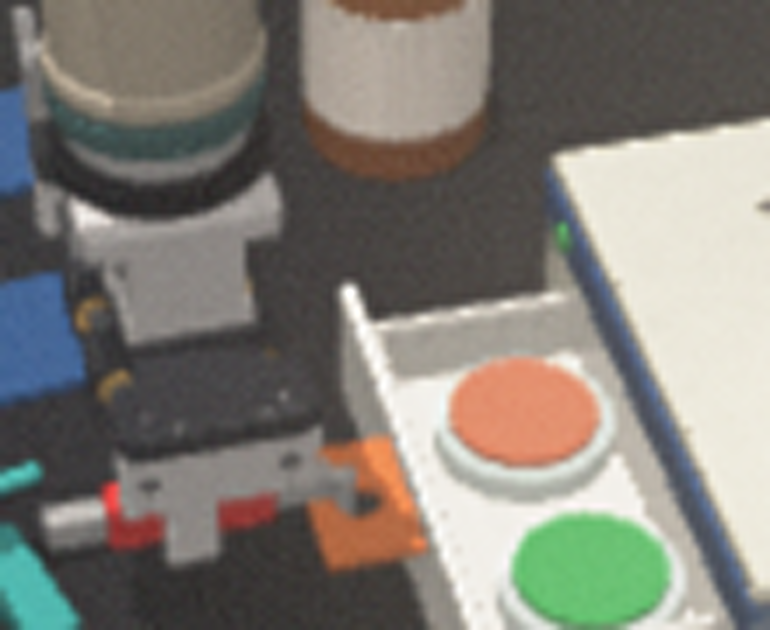

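```bash
python3 -m pendant '[[[0,0.0006,0.0004],[0,0,0],-1]]'|sed -n 2,4p
```

```text
tool_pos: [0.4548, 0.0782, 0.0584]
ee_rot: [0.531, 0.473, -0.467, -0.525]
wrist_force: [14.8, -0.5, -7.2]
```

```bash
python3 -m pendant '[[[0,0.0004,0.0004],[0,0,0],-1]]'|sed -n 2,4p
```

```text
tool_pos: [0.4548, 0.0782, 0.0582]
ee_rot: [0.531, 0.473, -0.467, -0.525]
wrist_force: [14.6, -0.3, -6.1]
```

```bash
python3 -m pendant '[[[0,0,0],[0,0,0],-1],[[0,0,0],[0,0,0],-1],[[0,0,0],[0,0,0],-1]]'|sed -n 2,4p
```

```text
tool_pos: [0.4548, 0.0782, 0.0583]
ee_rot: [0.531, 0.473, -0.467, -0.525]
wrist_force: [14.1, -0.2, -6.3]
```

```bash
python3 -m pendant '[[[0,0.0003,0.0006],[0,0,0],-1],[[0,0.0002,0.0005],[0,0,0],-1]]'|sed -n 2,4p
```

```text
tool_pos: [0.4548, 0.0782, 0.0581]
ee_rot: [0.532, 0.474, -0.466, -0.525]
wrist_force: [15.4, -2.4, -6.2]
```

```bash
python3 -m pendant '[[[0,0,0],[0,0,0],-1],[[0,0,0],[0,0,0],-1]]'|sed -n 2,4p
```

```text
tool_pos: [0.4548, 0.0782, 0.0582]
ee_rot: [0.532, 0.474, -0.466, -0.525]
wrist_force: [15.9, -0.9, -7.4]
```

```bash
python3 -m pendant '[[[0,0,0],[0,0,0],-1],[[0,0,0],[0,0,0],-1],[[0,0,0],[0,0,0],-1],[[0,0,0],[0,0,0],-1]]'|sed -n 1,4p
```

```text
clock: 12.9
tool_pos: [0.4548, 0.0782, 0.0581]
ee_rot: [0.532, 0.474, -0.466, -0.525]
wrist_force: [15.4, -0.9, -6.6]
```

```bash
python3 -m pendant '[[[0,0,0],[0,0,0],-1],[[0,0,0],[0,0,0],-1],[[0,0,0],[0,0,0],-1],[[0,0,0],[0,0,0],-1]]'|sed -n 1,4p
```

```text
clock: 13.23
tool_pos: [0.4548, 0.0782, 0.0582]
ee_rot: [0.532, 0.474, -0.466, -0.525]
wrist_force: [14.9, -0.7, -6.9]
```

```bash
python3 -m pendant '[[[0,0,-0.001],[0,0,0],-1],[[0,0,-0.001],[0,0,0],-1],[[0,0,-0.001],[0,0,0],-1],[[0,0,-0.001],[0,0,0],-1]]'|sed -n 2,4p
```

```text
tool_pos: [0.4549, 0.0781, 0.0578]
ee_rot: [0.53, 0.472, -0.468, -0.527]
wrist_force: [6.6, 0.4, 1.3]
```

```bash
python3 -m pendant '[[[0,0,-0.001],[0,0,0],-1],[[0,0,-0.001],[0,0,0],-1]]'|sed -n 2,4p
```

```text
tool_pos: [0.455, 0.078, 0.0576]
ee_rot: [0.529, 0.471, -0.469, -0.527]
wrist_force: [4.8, 0.4, 1.4]
```

```bash
python3 -m pendant '[[[0,0,-0.001],[0,0,0],-1],[[0,0,-0.001],[0,0,0],-1]]'|sed -n 2,4p
```

```text
tool_pos: [0.455, 0.0778, 0.0571]
ee_rot: [0.528, 0.47, -0.47, -0.528]
wrist_force: [3.6, 0.2, -0.1]
```

```bash
python3 -m pendant '[[[0,0,-0.001],[0,0,0],-1],[[0,0,-0.001],[0,0,0],-1],[[0,0,0],[0,0,0],-1]]'|sed -n 2,4p
```

```text
tool_pos: [0.4551, 0.0777, 0.0563]
ee_rot: [-0.527, -0.469, 0.471, 0.529]
wrist_force: [1.6, -0.3, -1.2]
```

```bash
python3 -m pendant '[[[0,0,-0.001],[0,0,0],-1],[[0,0,-0.001],[0,0,0],-1],[[0,0,0],[0,0,0],-1]]'|sed -n 2,4p
python3 - <<'E'
from cell import *
from h import *
d=capture("side");s=observe();print(s["tool_pos"],s["wrist_force"],s["torque"],R.from_quat(s["ee_rot"]).as_matrix()[:,2].round(4))
crop(d["image"],200,130,310,220,7,"pics/s11.png")
E
```

```text
tool_pos: [0.4578, 0.0775, 0.0564]
ee_rot: [-0.528, -0.469, 0.471, 0.529]
wrist_force: [-0.1, 0.6, -1.5]
[0.4580262  0.07755266 0.05652641] [ 0.20679484  0.65529408 -1.37733453] [-0.00239059  0.00277131  0.01235959] [-0.9932  0.1166  0.0023]
```

View pics/s11.png

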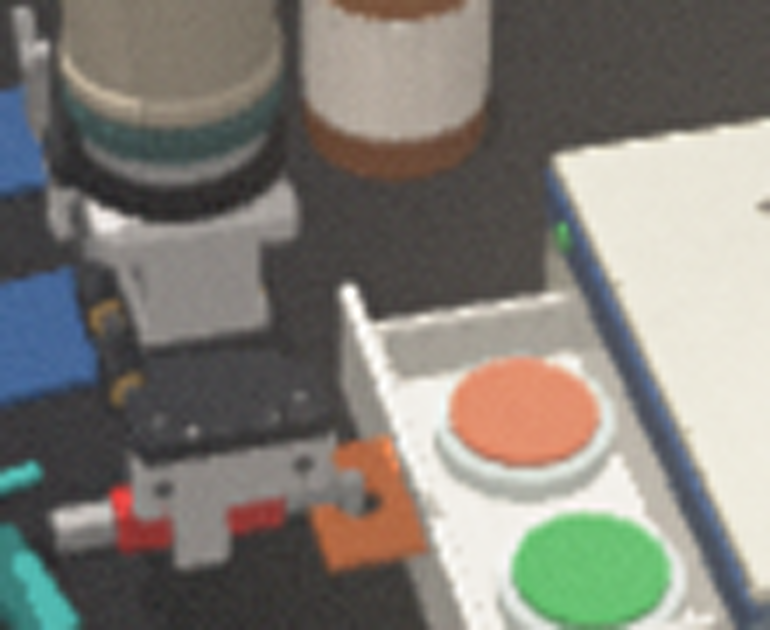

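```bash
python3 -m pendant '[[[0,0,-0.001],[0,0,0],-1],[[0,-0.004,0],[0,0,0],-1],[[0,-0.004,0],[0,0,0],-1]]'|sed -n 2,4p
```

```text
tool_pos: [0.4597, 0.0774, 0.065]
ee_rot: [-0.528, -0.47, 0.47, 0.529]
wrist_force: [0.5, -0.5, -1.7]
```

```bash
python3 -m pendant '[[[0,-0.004,0],[0,0,0],-1],[[0,-0.004,0],[0,0,0],-1]]'|sed -n 2,4p
```

```text
tool_pos: [0.4602, 0.0774, 0.0736]
ee_rot: [0.528, 0.47, -0.47, -0.528]
wrist_force: [-0.2, -0.1, -2.4]
```

```bash
python3 -m pendant '[[[0,-0.005,0],[0,0,0],-1],[[0,-0.005,0],[0,0,0],-1]]'|sed -n 2,4p;python3 - <<'E'
from cell import *
from h import *
d=capture("side");s=observe();print(s["tool_pos"],s["wrist_force"])
crop(d["image"],200,130,310,220,7,"pics/s12.png")
E
```

```text
tool_pos: [0.4601, 0.0774, 0.0836]
ee_rot: [0.528, 0.47, -0.47, -0.528]
wrist_force: [-0.3, 0.1, -1.6]
[0.4608907  0.07747244 0.08449415] [ 0.58474852  0.28543452 -0.77485233]
```

View pics/s12.png

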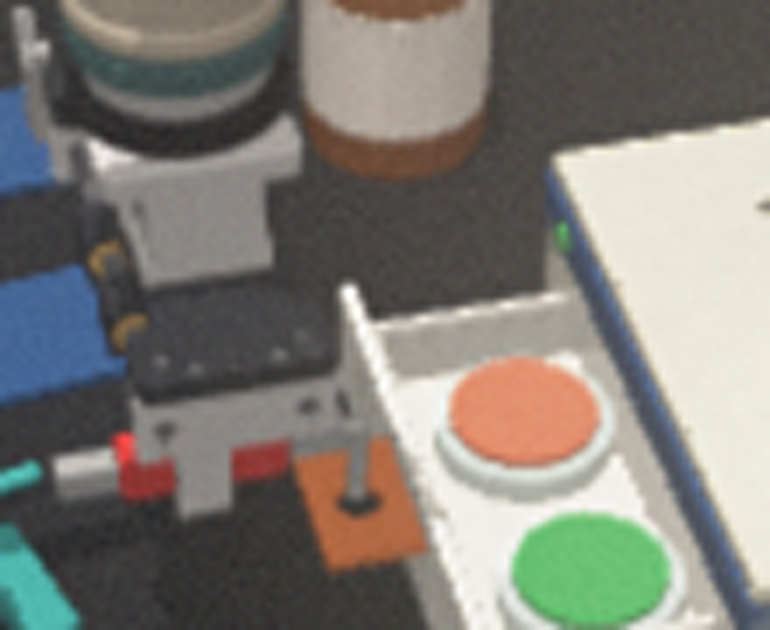

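```bash
python3 -m pendant '[[[0,-0.005,0],[0,0,0],-1],[[0,-0.015,0],[0,0,0],-1],[[0,-0.025,0],[0,0,0],-1],[[0,-0.027,0],[0,0,0],-1],[[0,0,0],[0,-0.0585,0],-1],[[0,0,0],[0,-0.0585,0],-1],[[0,0,0],[0,0,0],-1],[[0,0,0],[0,0,0],-1]]'; python3 look.py pics/w5.png
python3 - <<'E'
from h import *
for n in("w3","w4","w5"):
    im=cv2.imread(f"pics/{n}.png");hsv=cv2.cvtColor(im,cv2.COLOR_BGR2HSV)
    m=cv2.inRange(hsv,(0,150,60),(8,255,255));m[:150]=0;m[280:]=0;m[:,:225]=0;m[:,285:]=0
    v,u=np.nonzero(m);print(n,v.min(),[(int(u[v==r].min()),int(u[v==r].max())) for r in(v.min()+6,230,270)])
E
```

```text
clock: 15.75
tool_pos: [0.4598, 0.0774, 0.155]
ee_rot: [-0.5, -0.5, 0.5, 0.5]
wrist_force: [0.3, 0.4, -2.1]
gripper_width: 0.165
15.75 [0.4598 0.0774 0.155 ] [[0.0013, -0.0002, -1.0], [1.0, 0.0001, 0.0013], [0.0001, -1.0, 0.0002]] [ 0.26  0.44 -2.15] 0.1648216798584566
w3 195 [(241, 265), (240, 266), (241, 265)]
w4 194 [(241, 266), (240, 266), (241, 265)]
w5 194 [(241, 266), (240, 266), (241, 266)]
```

View pics/w5.png

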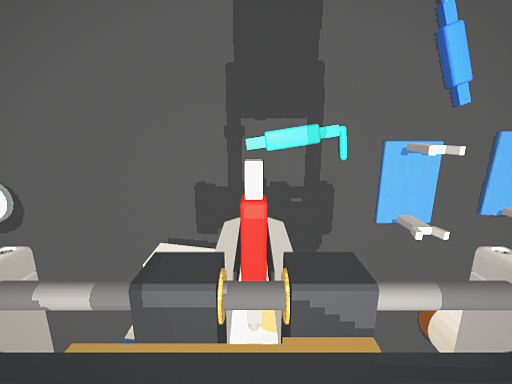

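```bash
python3 -m pendant '[[[0.02,0,0],[0,0,0],-1],[[0.025,0,0],[0,0,0],-1],[[0.025,0,0],[0,0,0],-1],[[0.025,0,0.0025],[0,0,0],-1],[[0.025,0,0],[0,0,0],-1],[[0.025,0,0],[0,0,0],-1],[[0.025,0,0],[0,0,0],-1],[[0.022,0,0],[0,0,0],-1],[[0,0,0],[0,0,0],-1],[[0,0,0],[0,0,0],-1],[[0,0,0],[0,0,0],-1]]'; python3 look.py pics/w6.png
```

```text
clock: 16.72
tool_pos: [0.4571, 0.2687, 0.1544]
ee_rot: [-0.5, -0.499, 0.501, 0.5]
wrist_force: [0.2, -0.6, -1.3]
gripper_width: 0.166
16.7167 [0.4571 0.2687 0.1544] [[-0.0001, -0.0013, -1.0], [1.0, -0.0013, -0.0001], [-0.0013, -1.0, 0.0013]] [ 0.25 -0.58 -1.28] 0.16630649077098905
```

View pics/w6.png

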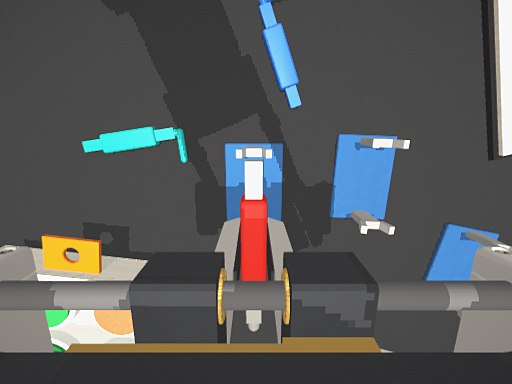

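```bash
python3 -m pendant '[[[0,0.02,0],[0,0,0],-1],[[0,0.025,0],[0,0,0],-1],[[0,0.025,0],[0,0,0],-1],[[0,0.02,0],[0,0,0],-1],[[0,0.012,0],[0,0,0],-1],[[0,0,0],[0,0,0],-1],[[0,0,0],[0,0,0],-1]]'; python3 look.py pics/w7.png
python3 - <<'E'
from cell import *
from h import *
d=capture("side")
crop(d["image"],160,100,260,190,7,"pics/s13.png")
E
```

```text
clock: 17.35
tool_pos: [0.4574, 0.2683, 0.0527]
ee_rot: [-0.5, -0.499, 0.5, 0.5]
wrist_force: [0.9, 0.2, -2.4]
gripper_width: 0.164
17.35 [0.4574 0.2683 0.0527] [[0.0013, -0.0013, -1.0], [1.0, -0.0007, 0.0013], [-0.0007, -1.0, 0.0013]] [ 0.87  0.23 -2.41] 0.16377494827441477
```

View pics/w7.png

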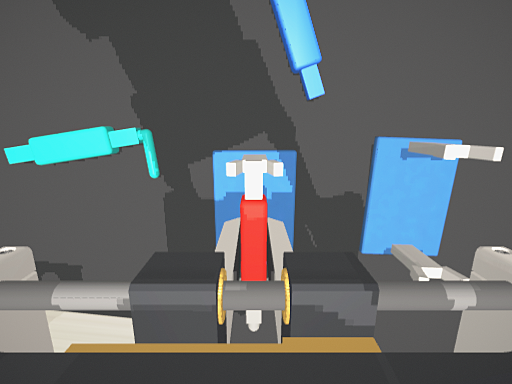

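View pics/s13.png

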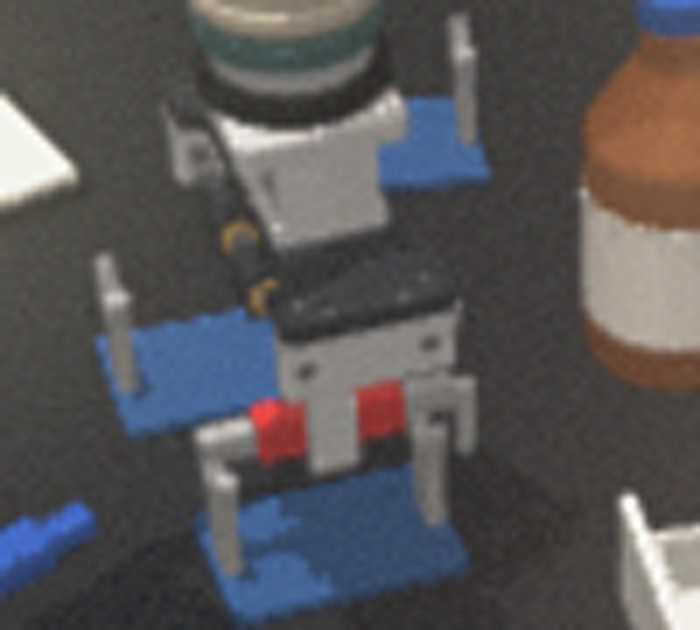

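Aligned over the notches. Fork tips are at (232,169) and (278,169) in the wrist view, symmetric about the bar at 254. I'll lower the hook to rest.

```bash
python3 -m pendant '[[[0.0008,0.005,0],[0,0,0],-1],[[0,0.005,0],[0,0,0],-1],[[0,0.003,0],[0,0,0],-1],[[0,0,0],[0,0,0],-1]]'|sed -n 2,4p
```

```text
tool_pos: [0.457, 0.2701, 0.0395]
ee_rot: [-0.5, -0.5, 0.5, 0.5]
wrist_force: [-0.2, -1.0, -0.2]
```

```bash
python3 -m pendant '[[[0,0.0015,0],[0,0,0],-1],[[0,0.001,0],[0,0,0],-1],[[0,0,0],[0,0,0],-1]]'|sed -n 2,4p
```

```text
tool_pos: [0.4575, 0.2702, 0.0373]
ee_rot: [-0.5, -0.5, 0.5, 0.5]
wrist_force: [0.2, 0.2, -1.8]
```

```bash
python3 -m pendant '[[[0,0.0007,0],[0,0,0],-1],[[0,0,0],[0,0,0],-1]]'|sed -n 2,4p
```

```text
tool_pos: [0.4576, 0.2703, 0.0368]
ee_rot: [0.5, 0.5, -0.5, -0.5]
wrist_force: [-0.1, 0.2, -1.4]
```

```bash
python3 -m pendant '[[[0,0.0005,0],[0,0,0],-1],[[0,0,0],[0,0,0],-1]]'|sed -n 2,4p
```

```text
tool_pos: [0.4577, 0.2703, 0.0367]
ee_rot: [0.5, 0.5, -0.5, -0.5]
wrist_force: [-1.6, -0.1, 2.7]
```

```bash
python3 -m pendant '[[[0,0,0],[0,0,0],-1],[[0,0,0],[0,0,0],-0.6],[[0,0,0],[0,0,0],-0.4],[[0,0,0],[0,0,0],-0.2],[[0,0,0],[0,0,0],0],[[0,0,0],[0,0,0],0],[[0,0,0],[0,0,0],0]]' 10|sed -n 2,5p; python3 look.py pics/w8.png
```

```text
tool_pos: [0.4576, 0.2702, 0.0362]
ee_rot: [0.5, 0.5, -0.5, -0.5]
wrist_force: [-0.3, 0.6, -0.5]
gripper_width: 0.49
18.95 [0.4576 0.2702 0.0362] [[-0.0002, -0.0, -1.0], [1.0, 0.0, -0.0002], [0.0, -1.0, 0.0]] [-0.33  0.56 -0.53] 0.48983977554739017
```

View pics/w8.png

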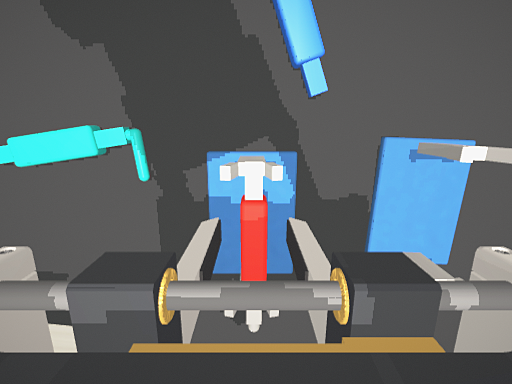

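Released cleanly and the hook lies in its notches. Raising the gripper straight up and away.

```bash
python3 -m pendant '[[[0,-0.01,0],[0,0,0],0],[[0,-0.02,0],[0,0,0],0],[[0,-0.03,0],[0,0,0],0],[[0,-0.03,0],[0,0,0],0],[[0,-0.03,0],[0,0,0],0],[[0,-0.03,0],[0,0,0],0],[[0,-0.02,0],[0,0,0],0],[[0.015,0,0.03],[0,0,0],0],[[0.015,0,0.03],[0,0,0],0],[[0.015,0,0.03],[0,0,0],0],[[0,0,0.03],[0,0,0],0],[[0,0,0.03],[0,0,0],0],[[0,0,0],[0,0,0],0],[[0,0,0],[0,0,0],0]]'|sed -n 1,5p; python3 look.py pics/w9.png
python3 - <<'E'
from cell import *
from h import *
t=capture("top");d=capture("side")
cv2.imwrite("pics/t14.png",t["image"][:,:,::-1])
crop(d["image"],130,60,410,220,2.8,"pics/s14.png")
E
python3 meas.py 2>&1 | sed -n 5,25p
```

```text
clock: 20.17
tool_pos: [0.3064, 0.3152, 0.2073]
ee_rot: [0.5, 0.501, -0.5, -0.499]
wrist_force: [-0.0, 0.9, 0.5]
gripper_width: 0.501
20.1667 [0.3064 0.3152 0.2073] [[-0.0023, 0.0015, -1.0], [1.0, 0.0009, -0.0023], [0.0009, -1.0, -0.0015]] [-0.04  0.93  0.47] 0.5008676482074357
red area 138 [196.57424242 220.91969697] [[194.0, 209.0], [199.0, 209.0], [199.0, 232.0], [194.0, 232.0]]
corners z67 [[0.4892, 0.2776, 0.067], [0.4891, 0.2645, 0.067], [0.4295, 0.264, 0.067], [0.4296, 0.277, 0.067]] c [0.4581 0.2706 0.067 ]
red area 144 [206.42105263 162.90350877] [[195.60000610351562, 161.60000610351562], [215.60000610351562, 156.60000610351562], [217.60000610351562, 164.39999389648438], [197.60000610351562, 169.39999389648438]]
corners z67 [[0.4297, 0.2765, 0.067], [0.4908, 0.2777, 0.067], [0.4851, 0.242, 0.067], [0.4253, 0.2413, 0.067]] c [0.457  0.2597 0.067 ]
tri (array([0.45920562, 0.27221528, 0.05651207]), np.float64(0.001812735569966864))
lip [261.12408223 165.61967695]
[[0.6283, 0.1172, 0.065], [0.6278, 0.0801, 0.065], [0.577, 0.0807, 0.065], [0.5774, 0.1176, 0.065]]
Traceback (most recent call last):
  File "meas.py", line 23, in <module>
    n,l,st,cc=cv2.connectedComponentsWithStats(hl);i=1+np.argmax(st[1:,4]);print("hole",cc[i],st[i,4],plane(c,cc[i],.065).round(4));cs.append(cc[i])
                                                       ~~~~~~~~~^^^^^^^^^^
ValueError: attempt to get argmax of an empty sequence
```

View pics/t14.png

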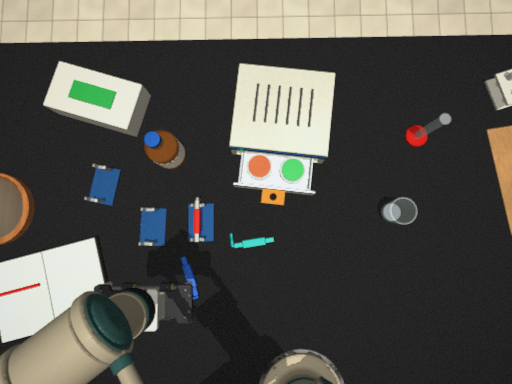

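View pics/s14.png

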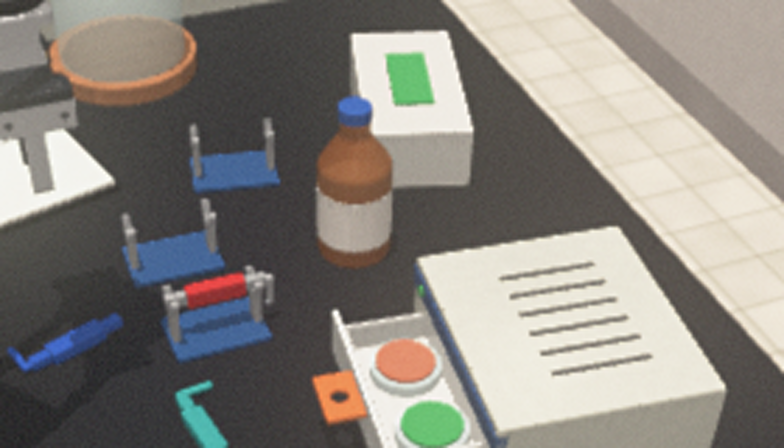

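View pics/w9.png

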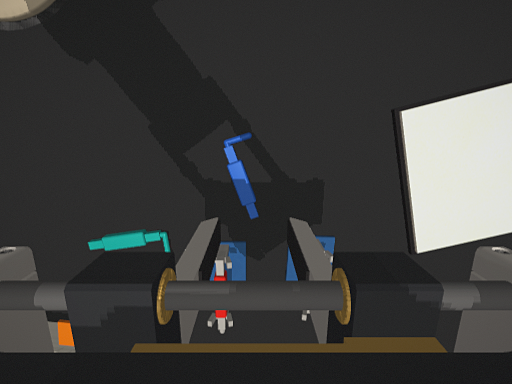

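```bash
python3 -c "
from cell import *
print(observe()['clock'],sign_off())"
```

```text
the job is handed in; nothing more can be done
20.4167 None
```

I took the red hook from the rightmost cradle, pulled the tray out to its end stop, unhooked it, laid the hook back in the same cradle, and handed the job in at 20.4 s.

- **Pull:** The tray slid with about 4 N, then the runner dragged at about 9–10 N. It stopped moving with the tool at x = 0.455 m. I held it there with readings of 13–16 N along the pull for about 1.5 s. There was also a side load of about 5–10 N downward, so the total stayed around 18 N, below the 25 N limit.
- **After unhooking:** The side view shows the tray front in the same place as while it was seated.
- **Hook:** It lies level in its notches at about (0.458, 0.271), within about 1–2 mm of where it started. The measured grip mid-height is 56.5 mm, against the expected 56 mm.
- **Other objects:** The glassware and the look-alike hooks appear unmoved in the last pictures, and the gripper is clear of everything.

- **Check that failed:** The scripted measurement of the final lip position crashed because its search window no longer fitted the drawn-out tray. The tray's end position therefore rests on the side pictures and the force readings.
- **Runner travel:** By tool motion it was about 11 mm, roughly 1 mm short of the nominal 12 mm. That is within reading error, and the tray did not move further at 15 N.

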